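# Open the left-hand-thread link terminal

## Task

Open the link of the terminal whose clamp knob carries the engraved yellow ring: that ring means a left-hand thread, so unscrew it by turning clockwise, until the engraved line on the knob meets the single open line on the base, and no further. Then gently slide the copper link by its red tab away from the knob until its end is fully home against the tip of the stop screw, pressing it there lightly for a moment without ramming it, and let go. Leave the other terminal (plain knob) and everything else on the bench as it is.

Things in the scene. Friction and masses are not known exactly. Their poses are not given: they have to be found in the camera images.
- lh_base: the terminal to work on: a grey block 190x80x28 mm, fixed. Origin: centre of its underside; x runs along the 31.5 mm wide channel in its top (channel floor at z = 20 mm, rails' top at 28 mm) from the knob end towards the stop end; z up. The knob's axis is vertical at x = -35 mm, y = 0.
- lh_knob (a joint): angle of the ringed black knob: 0 with its white line on the tight mark, growing CLOCKWISE seen from above, which unscrews it; 2.4 rad with its line on the open line; 0.1 to 0.5 at the start; range -0.4 to 3.3. Left-hand thread: the knob rises 2.55 mm per rad. It takes about 0.2 N m and stays where it is left. Its collar locks the link until about 1.4 rad.
- open_mark (a point): middle of the open line, a single broad white line 10 mm long on the block's top beside the knob, 32.5 mm from the knob's axis at -37.5 deg from the block's x axis. The tight mark, a double white line, is at +100 deg; a white arrow beginning there shows the loosening direction, clockwise.
- lh_grip (a point): point on the knob's axis in its grip bar, at the height to grip: 60 mm above the bench plus the rise. The bar is 44 mm long, 13 mm thick; its top is 12 mm above this point, its foot (the round ringed skirt, 52 mm diameter) 23 mm below. x: along the bar to the end with the white line. Bar direction = block yaw + 100 deg - knob angle.
- link: copper link, 135x30x6 mm, loose, lying in the channel under the knob, with a red upright tab. Origin: on its underside, at the middle of its eye (at the knob's axis while closed); x axis along the channel towards the stop, z up. Mass about 0.12 kg. Sliding it drags with one to a few newtons, more if it is pressed down.
- link_tab (a point): middle of the red tab to grip, 30 mm above the link's underside (50 mm above the bench). The tab is 18 mm along the channel, 12 mm across it, and stands 34 mm above the link's copper top, its top 10 mm above this point; pinch it across the channel. It stands 64 mm from the link's origin.
- link_nose (a point): middle of the link's front end face, 80 mm from the link's origin, the face that meets the stop screw.
- stop: dark steel stop block, 12x30x11 mm, fixed in the channel, with an adjustable stop screw (8 mm diameter, lengthwise, 5 mm above the channel floor) whose tip sticks out 2 to 18 mm from its face towards the link: set differently each time, not reported; find it by feel. Hard: force rises steeply. The link's travel is 10 to 32 mm. Origin: centre of its underside; axes as the terminal's.
- stop_face (a point): middle of the stop block's face that looks at the link (not the screw's tip, which stands 2 to 18 mm before it); axes as the terminal's.
- rh_base: the other terminal, same block, with a plain black knob without ring (ordinary thread): leave alone. Origin and axes as lh_base. (Round both: a tall grey switch enclosure stands fixed on the bench at x 0.45 to 0.68, y 0.18 to 0.48, up to about 0.3 m high; keep the arm clear of it.)
- rh_knob (a joint): angle of the plain knob, counterclockwise positive: leave alone.
- lampholder: brown lampholder, 43 mm wide, 62 mm high, bystander; origin centre of underside.
- insulator_a: white porcelain insulator, 42 mm wide, 46 mm high, bystander; origin centre of underside.
- terminal_strip: white terminal strip, 22x98x16 mm, bystander; origin centre of underside.
- tape_1: roll of black tape, 58 mm wide, 19 mm high, bystander; origin centre of underside.
- mug_1: white mug, 92x123x95 mm, bystander; origin centre of underside.
There are look-alikes about, which are no part of the job. Leave any black look-alike of the link alone.

How it is judged:
By the outcome, as a careful person would: the job done as asked, in the order asked, and still so for the second after the job is handed in, with the robot touching nothing.
It also fails if it takes over 69 s, if anything falls off the work surface, if the arm or the gripper's body presses on something with over 40 N, if the wrist force passes 120 N, or if a joint passes its speed limit or range.

## Robot

A 6-joint arm with a two-finger parallel gripper is mounted at the origin on a cart in front of the work surface, level with it; the furniture and walls round the work are solid. World frame = base frame: x ahead of the robot, y to its left, z up, the work surface at z = 0. Lengths are in mm, angles in rad, forces in N, time in s.
With the tool pointing down it reaches from about 275 to 750 mm from the base axis. Payload 10.2 kg.
Tool frame: the origin (TCP) lies at the very end of the fingers, on their centre line; the grasp point (between the pads) lies 19 mm behind it; y points along the fingers, x is the direction in which the jaws open and shut, and the axes are right-handed (so a half turn about y gives the same grasp; the last joint's range is limited). The gripper opens to 85 mm and grips with 20 to 120 N. Pads are 22 mm wide; open, the fingers measure 114 mm over their backs; the gripper's body (76 mm by 85 mm) begins 54 mm behind the grasp point. The pads swing forward as they close: fully open they stand 13 mm farther back than shut.
Start: joints at [-0.223, 0.313, 1.498, -0, 1.331, -0.223], TCP at [525.006, -0.013, 231.294] pointing down, gripper open.
Joint ranges: [-2.94, 2.94], [-0.97, 2.17], [0.19, 2.56], [-1.23, 4.37], [0.02, 3.11], [-2.88, 2.88]. Speed limits (rad/s): [2.39, 2.39, 3.01, 3.14, 3.14, 3.14].

## Interface

Orientations are given as a unit quaternion [w, x, y, z].
In Python, from rig import telemetry, imaging, ctrl gives the robot as it stands.
- The arm moves only by the shell command python3 -m handwheel 'ROWS' [FORCE]. ROWS is JSON, a list of rows, each an object with "delta_pos": the shift along the tool's x, y, z in cm, a list of three; "twist": the turn, a rotation vector about the tool's x, y, z in rad, a list of three; "jaw": the opening, from 0 (shut) to 1 (fully open). A call has exactly 10 rows; each row is the pose to reach, as a shift and turn from the pose commanded when the call began, along the tool's axes at that moment; what a row does not reach only later rows make up. A row lasts 1/12 s, in which the tool goes at most 41.7 mm and 7.16 degrees, less where a joint would pass 70% of its speed; a pose out of reach is approached as far as the arm can. A call with a gripper value outside its range is refused whole. The fingers move at their own pace and stop on an object; FORCE is the grip in N (left out, the last holds). Time passes only in rows, so rows that repeat a pose let the fingers close, or fill a call up. It gives the time, the measured TCP pose, the force and the opening at its end, in the units of the state.
- telemetry.sense(): the state, without advancing time (a new reading comes with each control period).
- imaging.capture(name): name is "scene" or "side" or "wrist"; returns a dict with "frame" (420x560x3 uint8, red, green, blue), "z_map" (420x560 float32, mm along the optical axis (not along the pixel's ray), 0 where there is no reading), "fx", "fy", "cx", "cy" (pixels), "rvec" (rotation vector, rad) and "tvec" (3), from world to camera coordinates, as OpenCV has them. Camera axes: x right, y down, z forward; pixel columns grow to the right and rows downward; lengths in mm; the calibration is good to about 2 mm. A picture is of the moment at which its call begins.
- ctrl.finish_job(): hands the job in, once; it reports no verdict.
The state is a dict: "time_s": time; "joints": joint angles; "dq": joint speeds; "tau": joint torques, N m; "eef_pos": TCP position; "ee_rot": TCP orientation; "force": force on the tool from outside, world axes, zero at the start; "wrist_torque": the same for the moment, N m; "grip_width": opening from 0.0 (shut) to 1.0 (fully open).
Only numpy, scipy, OpenCV 4.12 (cv2) and the standard library are available. Lean on these libraries where they do the work, as an engineer would, in place of code of your own. Each camera call takes 0.05 s, during which the arm holds its last target.

## Working session

There is one attempt and no reset: what is moved stays moved. The work goes in short steps, Python scripts to look and compute and a shell command to move; the robot and the scene stay as the last step left them, time stands still between calls to the robot, and variables do not carry over. Pictures are saved under pics/ and viewed, and the job is handed in when it is done.

```bash
ls; mkdir -p pics; cat > h.py <<'E'
import numpy as np, cv2
from rig import telemetry, imaging, ctrl
def cap(n,save=None):
    c=imaging.capture(n)
    if save: cv2.imwrite('pics/'+save,cv2.cvtColor(c['frame'],cv2.COLOR_RGB2BGR))
    np.savez('/tmp/'+n+'.npz',**c)
    return c
def w(c,u,v,z=None):
    R=cv2.Rodrigues(np.array(c['rvec'],float))[0];t=np.array(c['tvec'],float).ravel()
    ray=np.array([(u-c['cx'])/c['fx'],(v-c['cy'])/c['fy'],1.])
    if z is None:
        d=float(c['z_map'][int(v),int(u)]); return R.T@(ray*d-t)
    o=-R.T@t; r=R.T@ray; return o+r*(z-o[2])/r[2]
def proj(c,p):
    return cv2.projectPoints(np.array(p,float).reshape(-1,3),np.array(c['rvec'],float),np.array(c['tvec'],float),np.array([[c['fx'],0,c['cx']],[0,c['fy'],c['cy']],[0,0,1.]]),None)[0].reshape(-1,2)
E
python3 - <<'E'
from h import *
print(telemetry.sense())
for n in('scene','side','wrist'):
    c=cap(n,n+'0.png')
E
```

```text
pics
{'time_s': 0.0, 'joints': array([-2.23387446e-01,  3.13480600e-01,  1.49844952e+00,  2.28295909e-05,
        1.33099420e+00, -2.23400021e-01]), 'dq': array([ 6.52928407e-04, -4.81880647e-04, -4.29917568e-04, -1.98007366e-05,
        5.81483779e-04,  7.66072060e-04]), 'tau': array([-5.78409599e-04, -4.12261176e+01, -2.59742296e+01, -3.58453699e-04,
        4.11797926e-03, -1.23038126e-05]), 'eef_pos': array([5.24741893e+02, 5.88677466e-02, 2.30714736e+02]), 'ee_rot': array([ 7.07218574e-01, -7.06994675e-01,  4.54857277e-04,  4.59905171e-04]), 'force': array([ 0.49466852, -0.04703093, -0.07182451]), 'wrist_torque': array([-0.00148573, -0.01404456, -0.01283513]), 'grip_width': 0.9960745826472434}
```

View pics/scene0.png

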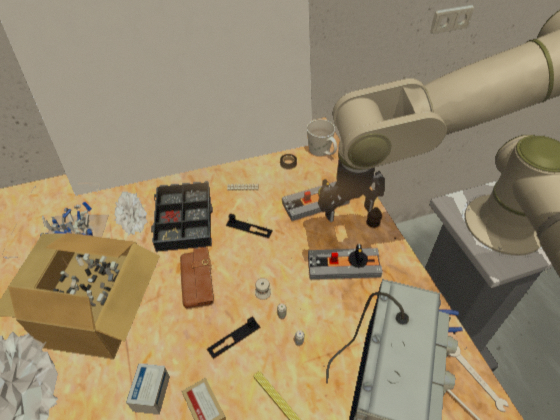

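View pics/side0.png

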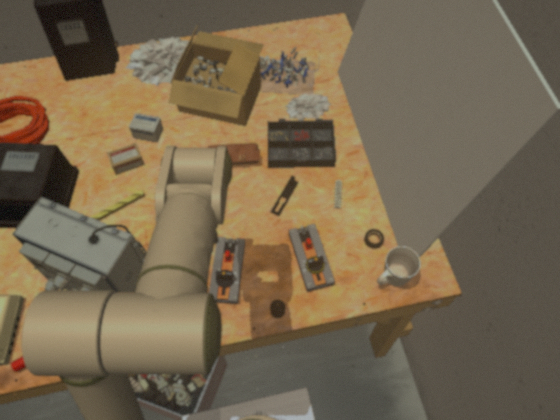

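View pics/wrist0.png

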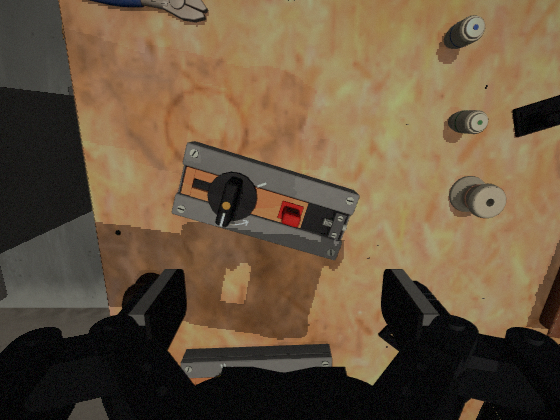

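```bash
python3 - <<'E'
import cv2,numpy as np
w=cv2.imread('pics/wrist0.png');s=cv2.imread('pics/side0.png');c=cv2.imread('pics/scene0.png')
cv2.imwrite('pics/w1.png',cv2.resize(w[130:270,160:370],None,fx=3.8,fy=3.8,interpolation=cv2.INTER_CUBIC))
a=cv2.resize(s[215:310,195:345],(798,505),interpolation=cv2.INTER_CUBIC)
cv2.imwrite('pics/s1.png',a)
cv2.imwrite('pics/c1.png',cv2.resize(c[170:290,270:400],None,fx=4.9,fy=4.9,interpolation=cv2.INTER_CUBIC))
E
```

```text
(no output)
```

View pics/w1.png

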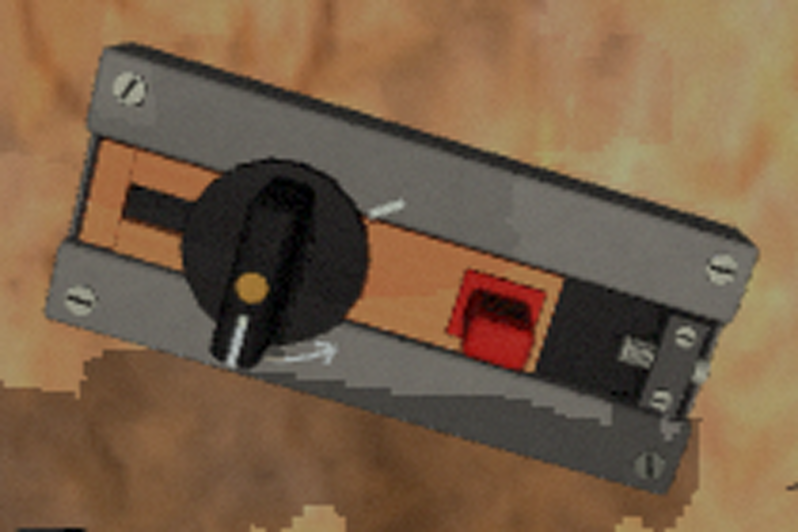

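View pics/s1.png

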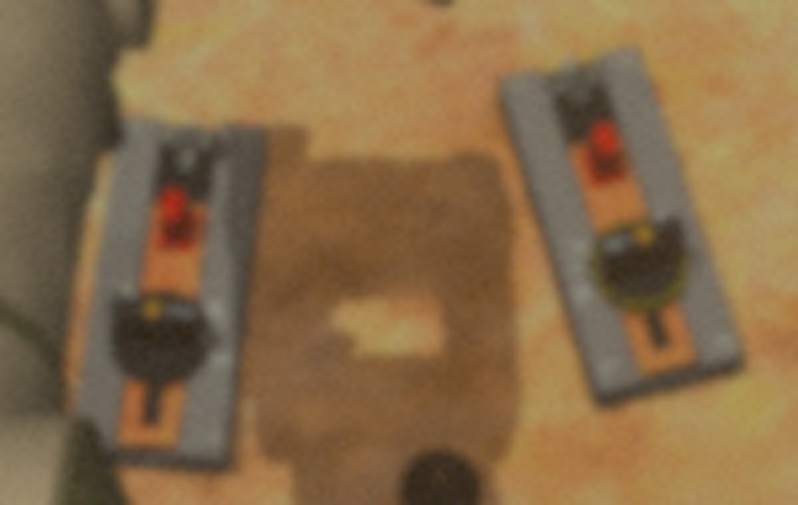

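View pics/c1.png

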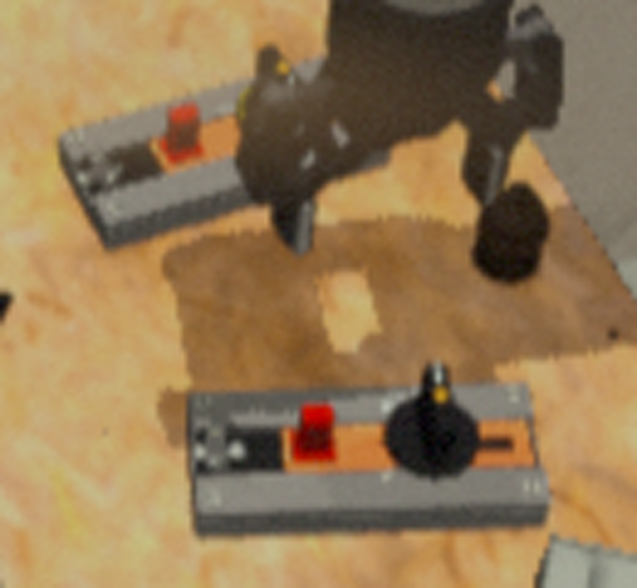

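```bash
python3 - <<'E'
from h import *
c=dict(np.load('/tmp/side.npz'))
def P(u,v): # from s1
    return 195+u/798*150, 215+v/505*95
# ringed base top corners: (505,80)?,(635,50),(742,350),(600,390) z=28
pts=[(503,85),(635,52),(740,352),(597,388)]
W=[w(c,*P(*p),28) for p in pts]; print(np.round(W,1)); m=np.mean(W,0);print(m)
d=(W[0]+W[1])/2-(W[3]+W[2])/2; print('yaw',np.arctan2(d[1],d[0]),np.linalg.norm(d), np.linalg.norm(W[0]-W[1]))
print('knob skirt',w(c,*P(640,262),42), 'tab top',w(c,*P(605,130),60))
for n in('scene','side','wrist'):
    k=dict(np.load('/tmp/%s.npz'%n)); R=cv2.Rodrigues(k['rvec'])[0]; print(n,-R.T@k['tvec'].ravel(),R[2],k['fx'])
E
```

```text
[[ 578.7 -214.4   28. ]
 [ 582.9 -289.7   28. ]
 [ 400.4 -298.6   28. ]
 [ 397.2 -221.7   28. ]]
[ 489.78468773 -256.09225204   28.        ]
yaw 0.04480193016820587 182.1870740451337 75.40053248974398
knob skirt [ 454.84712535 -258.47237533   42.        ] tab top [ 524.74062496 -256.34765166   60.        ]
scene [ 882.39791929  594.07667992 1029.45382849] [-0.21177756 -0.6183051  -0.75686793] 456.3703417494924
side [ -89.96401314  -33.26336636 1345.95884116] [ 0.47785602 -0.11093128 -0.87140569] 513.8493467324336
wrist [524.40674076  69.93695126 371.68061111] [-0.00136863 -0.27285543 -0.96205407] 330.36551312647833
```

```bash
python3 - <<'E'
from h import *
c=dict(np.load('/tmp/wrist.npz'))
print(proj(c,[[490,-256,28]]), w(c,265,200,28), w(c,260,360,28), cv2.Rodrigues(c['rvec'])[0])
s=telemetry.sense();from scipy.spatial.transform import Rotation as Ro
print(Ro.from_quat(s['ee_rot'],scalar_first=True).as_matrix().round(3))
E
```

```text
[[256.87211651 388.53957096]] [504.33881835 -10.35397865  28.        ] [ 494.85394667 -212.98411742   28.        ] [[ 9.99998718e-01 -1.17262418e-03 -1.09003769e-03]
 [-8.30705165e-04 -9.62054333e-01  2.72856684e-01]
 [-1.36863383e-03 -2.72855429e-01 -9.62054074e-01]]
[[ 1.    -0.001 -0.   ]
 [ 0.     0.     1.   ]
 [-0.001 -1.     0.   ]]
```

```bash
python3 -m handwheel '[{"delta_pos":[-0.5,0.2,-2],"twist":[0,0,0],"jaw":1},{"delta_pos":[-1.4,0.5,-5.2],"twist":[0,0,0],"jaw":1},{"delta_pos":[-2.3,0.9,-8.5],"twist":[0,0,0],"jaw":1},{"delta_pos":[-3.2,1.3,-12],"twist":[0,0,0],"jaw":1},{"delta_pos":[-4.1,1.7,-15.5],"twist":[0,0,0],"jaw":1},{"delta_pos":[-5,2.1,-19],"twist":[0,0,0],"jaw":1},{"delta_pos":[-6,2.5,-22],"twist":[0,0,0],"jaw":1},{"delta_pos":[-6.6,2.8,-24.3],"twist":[0,0,0],"jaw":1},{"delta_pos":[-7,3,-25.8],"twist":[0,0,0],"jaw":1},{"delta_pos":[-7,3,-25.8],"twist":[0,0,0],"jaw":1}]' 40
python3 - <<'E'
from h import *
c=cap('wrist','wrist1.png')
f=cv2.cvtColor(c['frame'],cv2.COLOR_RGB2BGR)
cv2.imwrite('pics/w2.png',cv2.resize(f[70:280,140:440],None,fx=2.6,fy=2.6,interpolation=cv2.INTER_CUBIC))
cap('scene','scene1.png')
E
```

```text
time_s: 0.98
eef_pos: [454.0, -260.4, 200.5]
ee_rot: [0.707, -0.707, 0.002, -0.001]
force: [-0.2, 0.3, 0.7]
grip_width: 1.004
```

View pics/wrist1.png

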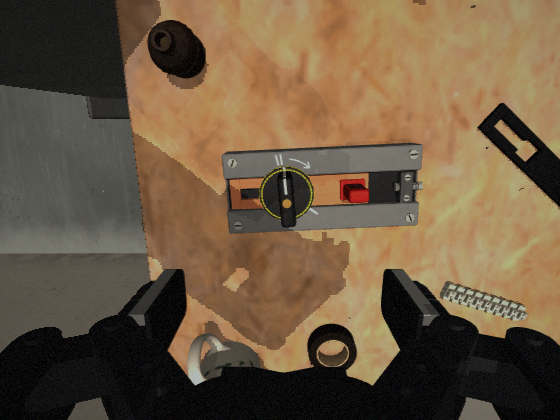

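View pics/w2.png

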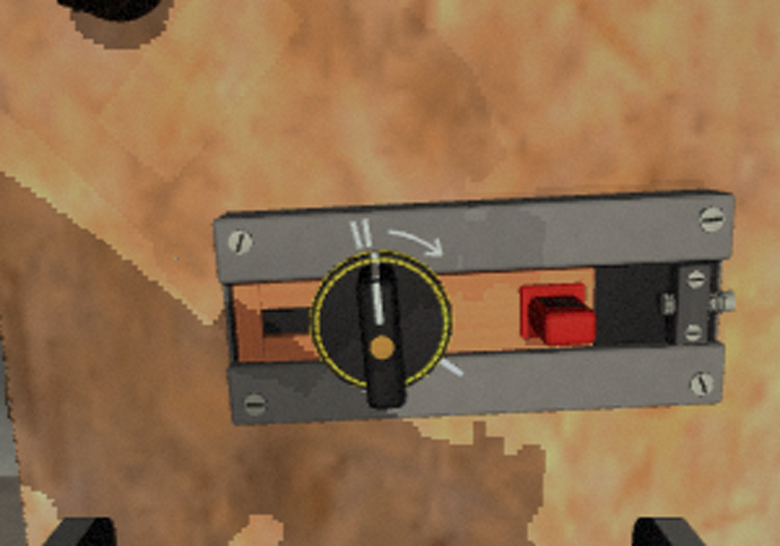

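```bash
python3 - <<'E'
from h import *
c=dict(np.load('/tmp/wrist.npz'))
q=lambda u,v,z:w(c,140+(u+.5)/2.6-.5,70+(v+.5)/2.6-.5,z)
W=[q(217,224,28),q(734,200,28),q(722,402,28),q(233,423,28)];print(np.round(W,1))
d=(W[1]+W[2]-W[0]-W[3])/2;m=np.mean(W,0);yaw=np.arctan2(d[1],d[0]);print(m,yaw,np.linalg.norm(d),np.linalg.norm((W[0]+W[1]-W[2]-W[3])/2))
ax=np.array([np.cos(yaw),np.sin(yaw)]);print('knob axis pred',m[:2]-35*ax)
a=np.deg2rad(-37.5)+yaw
print('skirt ctr',q(382,318,38))
o=[q(442,359,28),q(462,375,28)];print('open',o,np.mean(o,0)-[0,0,0], 'axis from open',(np.mean(o,0)[:2]-32.5*np.array([np.cos(a),np.sin(a)])))
e=[q(379,272,72),q(386,398,72)];print('bar',e);b=e[0]-e[1];ba=np.arctan2(b[1],b[0]);print('bar angle',ba,'len',np.linalg.norm(b),'mid',np.mean(e,0),'knob',yaw+np.deg2rad(100)-ba)
print('line',q(375,256,68),q(379,322,72))
print('tab top', [q(*p,60) for p in[(532,315),(595,318),(595,343),(545,345)]])
print(telemetry.sense()['joints'])
E
```

```text
[[ 396.8 -221.    28. ]
 [ 582.4 -213.3   28. ]
 [ 586.1 -289.    28. ]
 [ 398.9 -296.7   28. ]]
[ 491.05949354 -254.9723507    28.        ] 0.04130899815375868 186.53209092065927 75.79509357597613
knob axis pred [ 456.08935187 -256.41775447]
skirt ctr [ 456.23996655 -253.67581458   38.        ]
open [array([ 478.89439019, -271.58918569,   28.        ]), array([ 486.57558862, -277.87697628,   28.        ])] [ 482.7349894  -274.73308099   28.        ] axis from open [ 456.1559464  -256.03002045]
bar [array([ 455.04876916, -231.83288447,   72.        ]), array([ 457.23443833, -273.33684329,   72.        ])]
bar angle 1.62340942947219 len 41.5614695077156 mid [ 456.14160375 -252.58486388   72.        ] knob 0.16322882067589828
line [ 453.80909153 -227.33495894   68.        ] [ 455.00600799 -247.89359051   72.        ]
tab top [array([ 506.07206388, -248.28228716,   60.        ]), array([ 527.13595706, -249.38899661,   60.        ]), array([ 527.70071581, -257.96021099,   60.        ]), array([ 510.91941197, -258.58253539,   60.        ])]
[-7.40116797e-01  3.33933310e-01  1.55017929e+00  2.93004586e-04
  1.25830900e+00 -7.39309102e-01]
```

```bash
python3 - <<'E'
import cv2,numpy as np
f=cv2.imread('pics/wrist1.png')
cv2.imwrite('pics/w3.png',cv2.resize(f[145:245,240:350],None,fx=6,fy=6,interpolation=cv2.INTER_CUBIC))
E
```

```text
(no output)
```

View pics/w3.png

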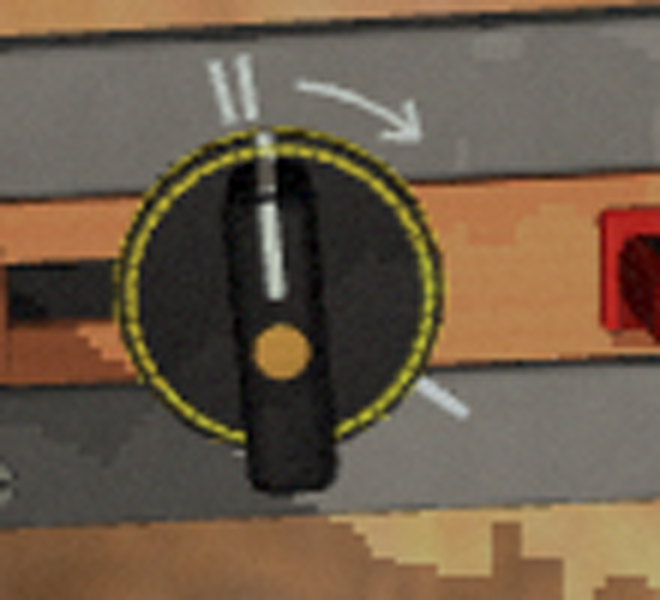

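```bash
python3 -m handwheel '[{"delta_pos":[0.1,1.5,0.2],"twist":[0,-0.03,0],"jaw":0.45},{"delta_pos":[0.12,4,0.27],"twist":[0,-0.05,0],"jaw":0.45},{"delta_pos":[0.12,6.5,0.27],"twist":[0,-0.05,0],"jaw":0.45},{"delta_pos":[0.12,9,0.27],"twist":[0,-0.05,0],"jaw":0.45},{"delta_pos":[0.12,11,0.27],"twist":[0,-0.05,0],"jaw":0.45},{"delta_pos":[0.12,12.8,0.27],"twist":[0,-0.05,0],"jaw":0.45},{"delta_pos":[0.12,14.2,0.27],"twist":[0,-0.05,0],"jaw":0.45},{"delta_pos":[0.12,15.2,0.27],"twist":[0,-0.05,0],"jaw":0.45},{"delta_pos":[0.12,15.8,0.27],"twist":[0,-0.05,0],"jaw":0.45},{"delta_pos":[0.12,15.9,0.27],"twist":[0,-0.05,0],"jaw":0.45}]' 40
python3 - <<'E'
from h import *
c=cap('wrist','wrist2.png')
print(telemetry.sense())
E
```

```text
time_s: 1.92
eef_pos: [456.3, -254.5, 41.7]
ee_rot: [0.707, -0.707, -0.018, 0.018]
force: [-0.2, -0.2, -0.0]
grip_width: 0.45
{'time_s': 1.9667, 'joints': array([-7.33685309e-01,  5.39041051e-01,  1.71225205e+00,  6.39459905e-05,
        8.90539418e-01, -7.84354670e-01]), 'dq': array([-0.00203537, -0.01778832, -0.01361073,  0.00033738,  0.0094856 ,
       -0.00084324]), 'tau': array([ 1.47563196e-01, -4.45698559e+01, -1.94430774e+01,  4.77619571e-03,
       -7.09654950e-02,  3.99313474e-03]), 'eef_pos': array([ 456.41097334, -254.88388852,   42.25267487]), 'ee_rot': array([ 0.70695133, -0.70680911, -0.01784876,  0.01794762]), 'force': array([ 0.51288716, -0.17079699,  0.20283722]), 'wrist_torque': array([ 0.07472143,  0.03035508, -0.01998642]), 'grip_width': 0.4475696360841802}
```

View pics/wrist2.png

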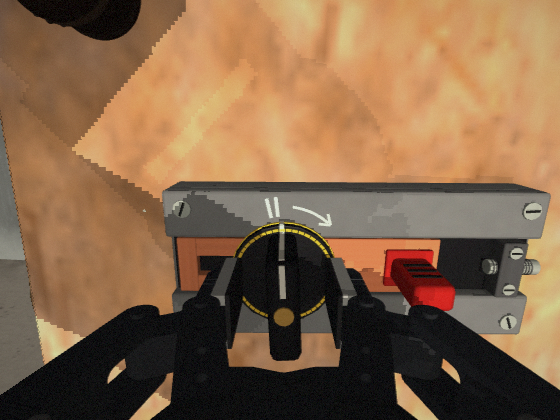

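The bar (285,290) stands between the pads (225 and 340). I'll close on it now.

```bash
python3 -m handwheel '[{"delta_pos":[0,0,0],"twist":[0,0,0],"jaw":0.35},{"delta_pos":[0,0,0],"twist":[0,0,0],"jaw":0.25},{"delta_pos":[0,0,0],"twist":[0,0,0],"jaw":0.2},{"delta_pos":[0,0,0],"twist":[0,0,0],"jaw":0.1},{"delta_pos":[0,0,0],"twist":[0,0,0],"jaw":0},{"delta_pos":[0,0,0],"twist":[0,0,0],"jaw":0},{"delta_pos":[0,0,0],"twist":[0,0,0],"jaw":0},{"delta_pos":[0,0,0],"twist":[0,0,0],"jaw":0},{"delta_pos":[0,0,0],"twist":[0,0,0],"jaw":0},{"delta_pos":[0,0,0],"twist":[0,0,0],"jaw":0}]' 40
python3 - <<'E'
from h import *
c=cap('wrist','wrist3.png')
print(telemetry.sense())
E
```

```text
time_s: 2.8
eef_pos: [456.4, -255.5, 42.9]
ee_rot: [-0.707, 0.707, 0.018, -0.018]
force: [-0.8, 0.7, 6.7]
grip_width: 0.14
{'time_s': 2.85, 'joints': array([-7.34564924e-01,  5.38044923e-01,  1.71173564e+00, -1.86990872e-04,
        8.90871247e-01, -7.84766399e-01]), 'dq': array([ 0.0007224 , -0.00118149, -0.00054282,  0.00076881, -0.00027399,
       -0.00078987]), 'tau': array([ -0.24838876, -42.10726976, -18.69293511,   0.18311139,
        -0.40454132,   0.20481979]), 'eef_pos': array([ 456.41289749, -255.55676768,   42.90753776]), 'ee_rot': array([-0.70661654,  0.70714928,  0.01799433, -0.0175828 ]), 'force': array([-1.46749823,  0.83611539,  5.6549105 ]), 'wrist_torque': array([0.17353543, 0.24681854, 0.16725992]), 'grip_width': 0.15146654238817722}
```

View pics/wrist3.png

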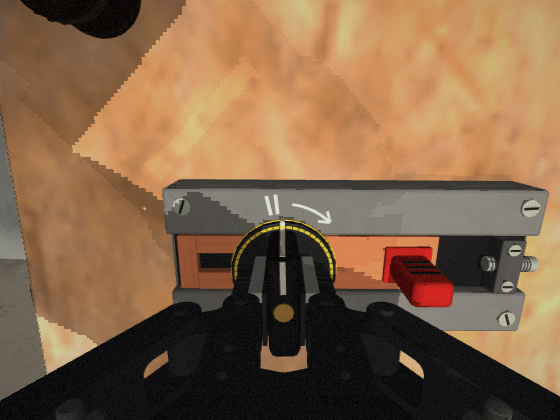

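```bash
python3 -m handwheel '[{"delta_pos":[0,-0.08,0],"twist":[0,0.08,0],"jaw":0},{"delta_pos":[0,-0.11,0],"twist":[0,0.2,0],"jaw":0},{"delta_pos":[0,-0.14,0],"twist":[0,0.32,0],"jaw":0},{"delta_pos":[0,-0.17,0],"twist":[0,0.44,0],"jaw":0},{"delta_pos":[0,-0.2,0],"twist":[0,0.56,0],"jaw":0},{"delta_pos":[0,-0.23,0],"twist":[0,0.68,0],"jaw":0},{"delta_pos":[0,-0.26,0],"twist":[0,0.8,0],"jaw":0},{"delta_pos":[0,-0.29,0],"twist":[0,0.92,0],"jaw":0},{"delta_pos":[0,-0.31,0],"twist":[0,1.0,0],"jaw":0},{"delta_pos":[0,-0.31,0],"twist":[0,1.0,0],"jaw":0}]' 40
python3 - <<'E'
from h import *
c=cap('wrist','wrist4.png')
s=telemetry.sense()
for k in('eef_pos','ee_rot','force','wrist_torque','grip_width','joints'):print(k,np.round(s[k],3))
E
```

```text
time_s: 3.68
eef_pos: [457.3, -256.1, 45.7]
ee_rot: [-0.628, 0.628, -0.323, 0.326]
force: [5.5, -3.4, -1.3]
grip_width: 0.145
eef_pos [ 457.255 -256.145   45.723]
ee_rot [-0.628  0.629 -0.323  0.325]
force [ 5.332 -2.775 -2.266]
wrist_torque [-0.505 -0.896 -0.034]
grip_width 0.143
joints [-7.350e-01  5.340e-01  1.709e+00  1.000e-03  8.950e-01  2.170e-01]
```

View pics/wrist4.png

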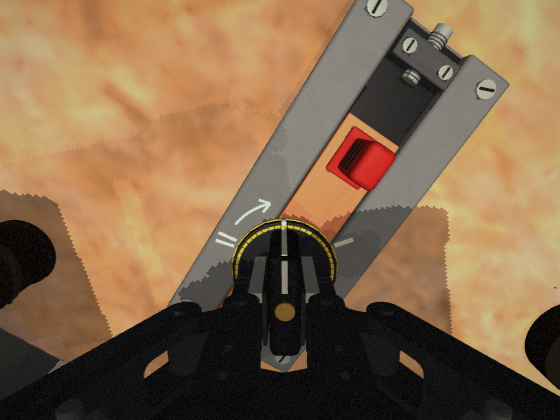

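```bash
python3 -m handwheel '[{"delta_pos":[0.05,-0.02,0],"twist":[0,0.08,0],"jaw":0},{"delta_pos":[0.1,-0.05,0],"twist":[0,0.2,0],"jaw":0},{"delta_pos":[0.1,-0.08,0],"twist":[0,0.32,0],"jaw":0},{"delta_pos":[0.1,-0.11,0],"twist":[0,0.44,0],"jaw":0},{"delta_pos":[0.1,-0.14,0],"twist":[0,0.56,0],"jaw":0},{"delta_pos":[0.1,-0.17,0],"twist":[0,0.68,0],"jaw":0},{"delta_pos":[0.1,-0.2,0],"twist":[0,0.8,0],"jaw":0},{"delta_pos":[0.1,-0.23,0],"twist":[0,0.92,0],"jaw":0},{"delta_pos":[0.1,-0.27,0],"twist":[0,1.04,0],"jaw":0},{"delta_pos":[0.1,-0.28,0],"twist":[0,1.1,0],"jaw":0}]' 40
python3 - <<'E'
from h import *
c=cap('wrist','wrist5.png')
f=cv2.cvtColor(c['frame'],cv2.COLOR_RGB2BGR)
cv2.imwrite('pics/w5.png',cv2.resize(f[180:330,190:390],None,fx=4,fy=4,interpolation=cv2.INTER_CUBIC))
s=telemetry.sense()
for k in('eef_pos','ee_rot','force','wrist_torque','grip_width','joints'):print(k,np.round(s[k],3))
E
```

```text
time_s: 4.57
eef_pos: [457.5, -257.4, 48.6]
ee_rot: [-0.365, 0.365, -0.604, 0.607]
force: [2.5, -5.1, -1.4]
grip_width: 0.147
eef_pos [ 457.536 -257.422   48.536]
ee_rot [-0.365  0.365 -0.604  0.607]
force [ 2.315 -5.946 -2.316]
wrist_torque [-0.991 -0.419  0.107]
grip_width 0.147
joints [-7.360e-01  5.310e-01  1.705e+00 -1.000e-03  9.020e-01  1.322e+00]
```

View pics/wrist5.png

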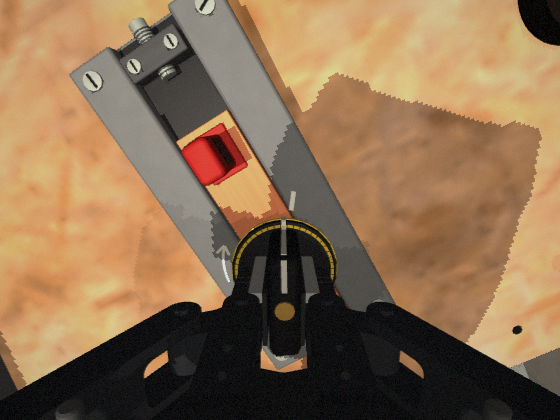

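View pics/w5.png

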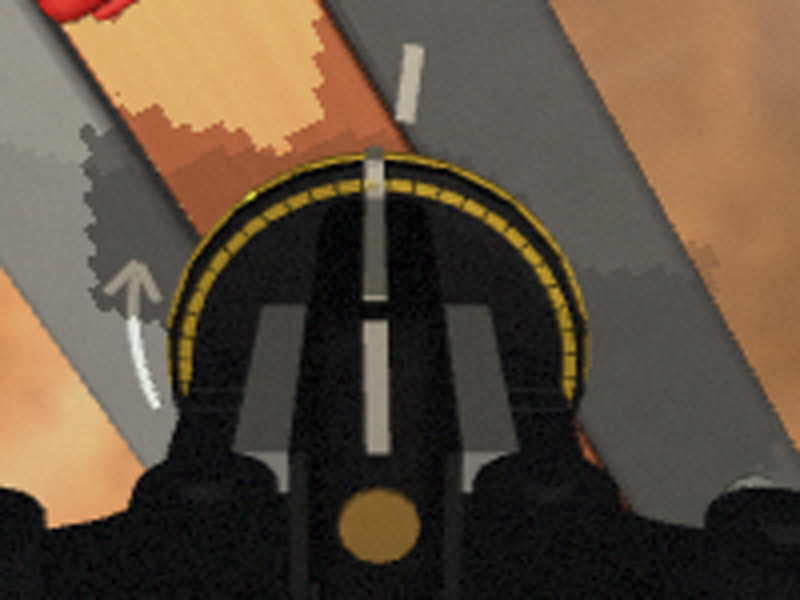

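```bash
python3 - <<'E'
from h import *
from scipy.spatial.transform import Rotation as Ro
c=dict(np.load('/tmp/wrist.npz'))
q=lambda u,v,z:w(c,190+(u+.5)/4-.5,180+(v+.5)/4-.5,z)
s=telemetry.sense();z=Ro.from_quat(s['ee_rot'],scalar_first=True).as_matrix()[:,2];tb=np.arctan2(z[1],z[0]);print('tool bar dir',tb)
A,B=q(407,122,28),q(414,44,28);M=(A+B)/2
ang=lambda d:np.arctan2(d[1],d[0])
print('open line dir',ang(B-A),M)
for ax in([456.2,-255.3],[457,-257],[457.5,-257.4],[456.2,-256.2]):print('dir axis->mark',ang(M[:2]-ax), np.hypot(*(M[:2]-ax)))
for zk in(40,43,46):
  a,b=q(374,150,zk),q(376,192,zk); print('skirt line',a,ang(a-b))
a,b=q(375,318,77.5),q(378,455,77.5);print('bar top line',a,b,ang(a-b))
# rails edges in full image
f=lambda u,v:w(c,u,v,28)
print('yaw',ang(f(240,0)-f(397,300)), ang(f(70,75)-f(226,294)))
E
```

```text
tool bar dir -0.4865872151308169
open line dir -0.5662565168785441 [ 482.78440404 -275.54576149   28.        ]
dir axis->mark -0.65086194895159 33.415885393025654
dir axis->mark -0.6235373426838883 31.761309183660625
dir axis->mark -0.6224843211282254 31.121853219652206
dir axis->mark -0.6290828375313104 32.878397556951654
skirt line [ 480.28002614 -269.05332827   40.        ] -0.4407655711910126
skirt line [ 481.04416709 -269.46017902   43.        ] -0.44076557119100945
skirt line [ 481.80830803 -269.86702976   46.        ] -0.44076557119101095
bar top line [ 475.62531171 -266.72904515   77.5       ] [ 463.13247302 -260.44580951   77.5       ] -0.46600242184990326
yaw 0.024781984863065598 0.048208258880206814
```

```bash
python3 -m handwheel '[{"delta_pos":[0.02,-0.01,0],"twist":[0,0.03,0],"jaw":0},{"delta_pos":[0.04,-0.02,0],"twist":[0,0.06,0],"jaw":0},{"delta_pos":[0.06,-0.03,0],"twist":[0,0.09,0],"jaw":0},{"delta_pos":[0.06,-0.04,0],"twist":[0,0.12,0],"jaw":0},{"delta_pos":[0.06,-0.04,0],"twist":[0,0.135,0],"jaw":0},{"delta_pos":[0.06,-0.04,0],"twist":[0,0.135,0],"jaw":0},{"delta_pos":[0.06,-0.04,0],"twist":[0,0.135,0],"jaw":0},{"delta_pos":[0.06,-0.04,0],"twist":[0,0.135,0],"jaw":0},{"delta_pos":[0.06,-0.04,0],"twist":[0,0.135,0],"jaw":0},{"delta_pos":[0.06,-0.04,0],"twist":[0,0.135,0],"jaw":0}]' 40
python3 - <<'E'
from h import *
from scipy.spatial.transform import Rotation as Ro
c=cap('wrist','wrist6.png')
f=cv2.cvtColor(c['frame'],cv2.COLOR_RGB2BGR)
cv2.imwrite('pics/w6.png',cv2.resize(f[180:330,190:390],None,fx=4,fy=4,interpolation=cv2.INTER_CUBIC))
s=telemetry.sense();z=Ro.from_quat(s['ee_rot'],scalar_first=True).as_matrix()[:,2];print(np.arctan2(z[1],z[0]))
for k in('eef_pos','force','wrist_torque','grip_width'):print(k,np.round(s[k],3))
E
```

```text
time_s: 5.45
eef_pos: [457.4, -257.7, 48.9]
ee_rot: [-0.326, 0.325, -0.627, 0.629]
force: [3.9, -5.0, -2.0]
grip_width: 0.146
-0.61435671477413
eef_pos [ 457.409 -257.721   48.902]
force [ 4.729 -4.345 -2.057]
wrist_torque [-0.723 -0.698  0.108]
grip_width 0.146
```

View pics/w6.png

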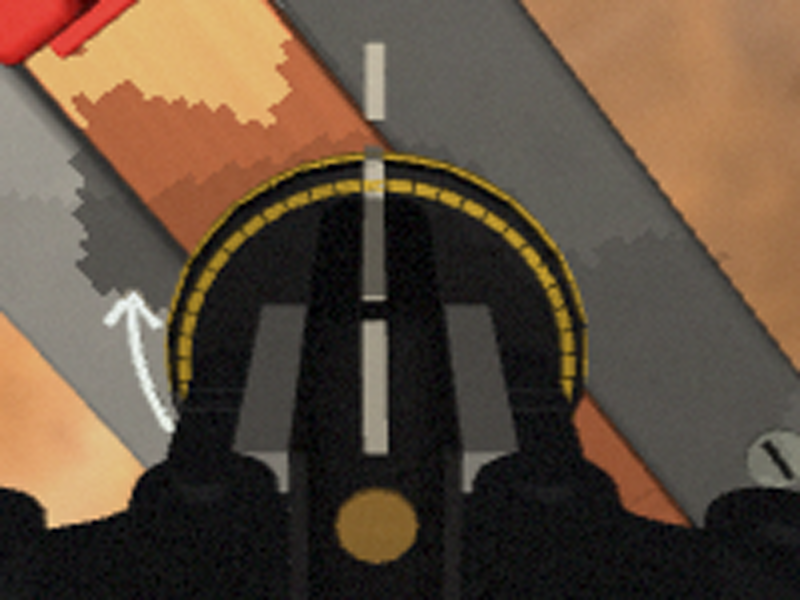

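The open line (374,80) lies in one line with the knob's engraved line (375,100–450). Releasing and lifting.

```bash
python3 -m handwheel '[{"delta_pos":[0,0,0],"twist":[0,0,0],"jaw":0.25},{"delta_pos":[0,0,0],"twist":[0,0,0],"jaw":0.35},{"delta_pos":[0,0,0],"twist":[0,0,0],"jaw":0.45},{"delta_pos":[0,0,0],"twist":[0,0,0],"jaw":0.45},{"delta_pos":[0,0,0],"twist":[0,0,0],"jaw":0.45},{"delta_pos":[0,-1.5,0],"twist":[0,0,0],"jaw":0.45},{"delta_pos":[0,-4,0],"twist":[0,0,0],"jaw":0.45},{"delta_pos":[0,-7,0],"twist":[0,0,0],"jaw":0.45},{"delta_pos":[0,-9,0],"twist":[0,0,0],"jaw":0.45},{"delta_pos":[0,-9,0],"twist":[0,0,0],"jaw":0.45}]' 40
python3 - <<'E'
from h import *
from scipy.spatial.transform import Rotation as Ro
c=cap('wrist','wrist7.png')
s=telemetry.sense();R=Ro.from_quat(s['ee_rot'],scalar_first=True).as_matrix();z=R[:,2];print(np.arctan2(z[1],z[0]));print(R.round(3))
for k in('eef_pos','force','wrist_torque','grip_width','joints'):print(k,np.round(s[k],3))
E
```

```text
time_s: 6.33
eef_pos: [457.9, -257.8, 142.7]
ee_rot: [-0.326, 0.325, -0.625, 0.63]
force: [-0.4, -1.1, 1.0]
grip_width: 0.449
-0.6141648953235698
[[-0.576  0.003  0.817]
 [-0.817 -0.003 -0.576]
 [ 0.    -1.     0.004]]
eef_pos [ 457.175 -257.191  140.361]
force [ 0.216  0.011 -0.347]
wrist_torque [0.023 0.047 0.03 ]
grip_width 0.449
joints [-0.736  0.4    1.627  0.     1.111  1.449]
```

View pics/wrist7.png

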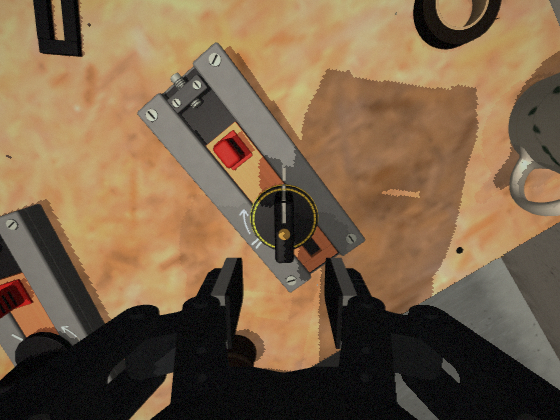

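```bash
python3 - <<'E'
import cv2
f=cv2.imread('pics/wrist7.png')
cv2.imwrite('pics/w7.png',cv2.resize(f[60:240,130:370],None,fx=3.3,fy=3.3,interpolation=cv2.INTER_CUBIC))
E
```

```text
(no output)
```

View pics/w7.png

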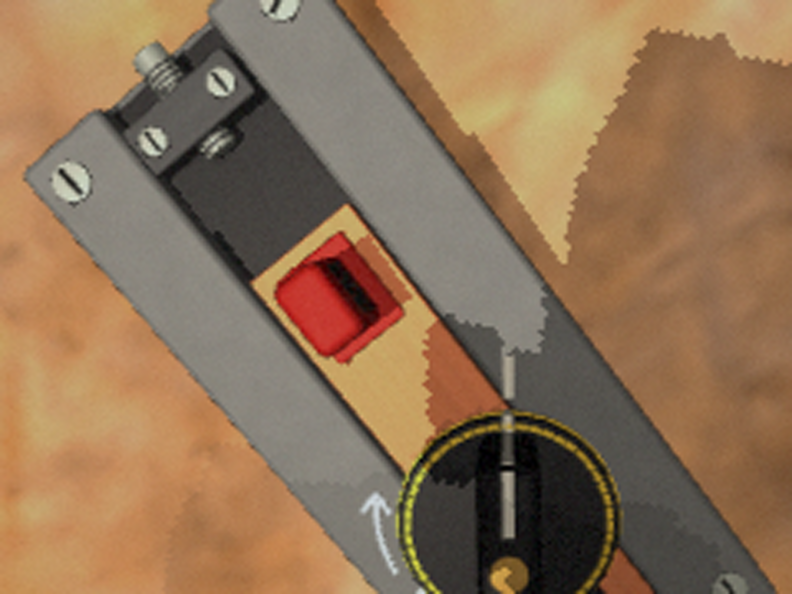

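```bash
python3 - <<'E'
from h import *
c=dict(np.load('/tmp/wrist.npz'))
q=lambda u,v,z:w(c,130+(u+.5)/3.3-.5,60+(v+.5)/3.3-.5,z)
print('tab top c',q(323,308,60)); print('corners',[q(*p,60).round(1) for p in((277,290),(320,258),(372,325),(330,357))])
print('nose',q(300,242,26),'tip',q(214,152,25),'face',q(197,142,30))
E
```

```text
tab top c [ 519.59035348 -255.3925583    60.        ]
corners [array([ 527.8, -250. ,   60. ]), array([ 527.7, -261. ,   60. ]), array([ 511.1, -261.4,   60. ]), array([ 510.9, -250.5,   60. ])]
nose [ 535.36356519 -253.92943265   26.        ] tip [ 562.18023885 -250.10993756   25.        ] face [ 565.0375872  -249.28554239   30.        ]
```

```bash
python3 -m handwheel '[{"delta_pos":[-0.5,0,0.7],"twist":[0,-0.1,0],"jaw":0.5},{"delta_pos":[-1.2,0,1.6],"twist":[0,-0.22,0],"jaw":0.5},{"delta_pos":[-2,0,2.7],"twist":[0,-0.34,0],"jaw":0.5},{"delta_pos":[-2.8,0.5,3.7],"twist":[0,-0.46,0],"jaw":0.5},{"delta_pos":[-3.4,1.5,4.5],"twist":[0,-0.57,0],"jaw":0.5},{"delta_pos":[-3.8,3,5],"twist":[0,-0.655,0],"jaw":0.5},{"delta_pos":[-3.8,4.2,5],"twist":[0,-0.655,0],"jaw":0.5},{"delta_pos":[-3.8,5,5],"twist":[0,-0.655,0],"jaw":0.5},{"delta_pos":[-3.8,5,5],"twist":[0,-0.655,0],"jaw":0.5},{"delta_pos":[-3.8,5,5],"twist":[0,-0.655,0],"jaw":0.5}]' 25
python3 - <<'E'
from h import *
from scipy.spatial.transform import Rotation as Ro
c=cap('wrist','wrist8.png')
s=telemetry.sense();R=Ro.from_quat(s['ee_rot'],scalar_first=True).as_matrix();z=R[:,2];print(np.arctan2(z[1],z[0]));print(R.round(3))
for k in('eef_pos','force','wrist_torque','grip_width','joints'):print(k,np.round(s[k],3))
E
```

```text
time_s: 7.22
eef_pos: [518.9, -254.3, 88.1]
ee_rot: [-0.51, 0.51, -0.49, 0.489]
force: [0.1, -0.1, 0.0]
grip_width: 0.502
0.04025566276285841
[[ 0.04   0.     0.999]
 [-0.999 -0.     0.04 ]
 [ 0.    -1.     0.   ]]
eef_pos [ 519.207 -254.559   88.82 ]
force [ 0.098 -1.252 -0.173]
wrist_torque [-0.009  0.005 -0.025]
grip_width 0.5
joints [-0.658  0.571  1.504 -0.     1.066  0.872]
```

View pics/wrist8.png

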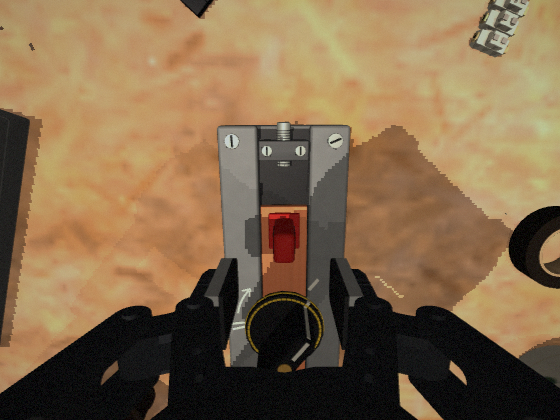

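```bash
python3 - <<'E'
from h import *
c=dict(np.load('/tmp/wrist.npz'))
print('nose',w(c,284,206,26),'tip',w(c,284,165.5,25),'tab top ',w(c,284,262,60),w(c,284,222,60))
E
python3 -m handwheel '[{"delta_pos":[0,0.7,0],"twist":[0,0,0],"jaw":0.5},{"delta_pos":[0,1.6,0],"twist":[0,0,0],"jaw":0.5},{"delta_pos":[0,2.6,0],"twist":[0,0,0],"jaw":0.5},{"delta_pos":[0,3.6,0],"twist":[0,0,0],"jaw":0.5},{"delta_pos":[0,4.5,0],"twist":[0,0,0],"jaw":0.5},{"delta_pos":[0,5.2,0],"twist":[0,0,0],"jaw":0.5},{"delta_pos":[0,5.5,0],"twist":[0,0,0],"jaw":0.5},{"delta_pos":[0,5.5,0],"twist":[0,0,0],"jaw":0.45},{"delta_pos":[0,5.5,0],"twist":[0,0,0],"jaw":0.4},{"delta_pos":[0,5.5,0],"twist":[0,0,0],"jaw":0.35}]' 25
python3 - <<'E'
from h import *
c=cap('wrist','wrist9.png')
s=telemetry.sense()
for k in('eef_pos','force','wrist_torque','grip_width','joints'):print(k,np.round(s[k],3))
E
```

```text
nose [ 536.28446584 -253.29018063   26.        ] tip [ 561.72515641 -252.28241313   25.        ] tab top  [ 512.98712688 -254.24468204   60.        ] [ 536.16624723 -253.32737209   60.        ]
time_s: 8.1
eef_pos: [519.5, -254.6, 34.1]
ee_rot: [0.51, -0.51, 0.489, -0.49]
force: [0.1, 0.4, -0.3]
grip_width: 0.353
eef_pos [ 519.526 -254.632   34.109]
force [-0.38  -0.614 -0.074]
wrist_torque [0.046 0.04  0.005]
grip_width 0.347
joints [-0.658  0.648  1.54  -0.     0.953  0.872]
```

View pics/wrist9.png

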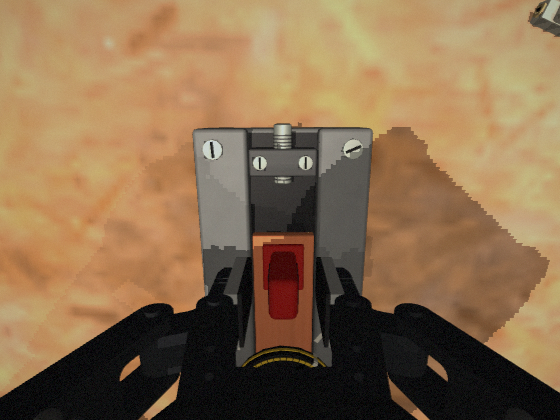

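```bash
python3 -m handwheel '[{"delta_pos":[0,0,0],"twist":[0,0,0],"jaw":0.28},{"delta_pos":[0,0,0],"twist":[0,0,0],"jaw":0.22},{"delta_pos":[0,0,0],"twist":[0,0,0],"jaw":0.17},{"delta_pos":[0,0,0],"twist":[0,0,0],"jaw":0.12},{"delta_pos":[0,0,0],"twist":[0,0,0],"jaw":0.05},{"delta_pos":[0,0,0],"twist":[0,0,0],"jaw":0},{"delta_pos":[0,0,0],"twist":[0,0,0],"jaw":0},{"delta_pos":[0,0,0],"twist":[0,0,0],"jaw":0},{"delta_pos":[0,0,0],"twist":[0,0,0],"jaw":0},{"delta_pos":[0,0,0],"twist":[0,0,0],"jaw":0}]' 25
python3 - <<'E'
from h import *
s=telemetry.sense()
for k in('eef_pos','force','wrist_torque','grip_width','joints'):print(k,np.round(s[k],3))
E
```

```text
time_s: 8.98
eef_pos: [519.3, -254.5, 33.8]
ee_rot: [0.51, -0.51, 0.49, -0.49]
force: [-0.3, 1.1, 4.3]
grip_width: 0.132
eef_pos [ 519.34  -254.466   33.785]
force [-0.33   1.091  4.344]
wrist_torque [ 0.181  0.116 -0.015]
grip_width 0.132
joints [-0.658  0.648  1.54   0.     0.953  0.872]
```

```bash
python3 -m handwheel '[{"delta_pos":[0,-0.05,0.1],"twist":[0,0,0],"jaw":0},{"delta_pos":[0,-0.05,0.3],"twist":[0,0,0],"jaw":0},{"delta_pos":[0,-0.05,0.5],"twist":[0,0,0],"jaw":0},{"delta_pos":[0,-0.05,0.7],"twist":[0,0,0],"jaw":0},{"delta_pos":[0,-0.05,0.9],"twist":[0,0,0],"jaw":0},{"delta_pos":[0,-0.05,1.1],"twist":[0,0,0],"jaw":0},{"delta_pos":[0,-0.05,1.3],"twist":[0,0,0],"jaw":0},{"delta_pos":[0,-0.05,1.4],"twist":[0,0,0],"jaw":0},{"delta_pos":[0,-0.05,1.5],"twist":[0,0,0],"jaw":0},{"delta_pos":[0,-0.05,1.5],"twist":[0,0,0],"jaw":0}]' 25
python3 - <<'E'
from h import *
c=cap('wrist','wrist10.png')
s=telemetry.sense()
for k in('eef_pos','force','wrist_torque','grip_width'):print(k,np.round(s[k],3))
E
```

```text
time_s: 9.82
eef_pos: [534.4, -253.7, 34.0]
ee_rot: [0.51, -0.51, 0.49, -0.49]
force: [0.1, -0.2, -0.3]
grip_width: 0.133
eef_pos [ 534.318 -253.772   34.023]
force [ 0.221 -0.398 -2.186]
wrist_torque [ 0.    -0.067 -0.004]
grip_width 0.135
```

View pics/wrist10.png

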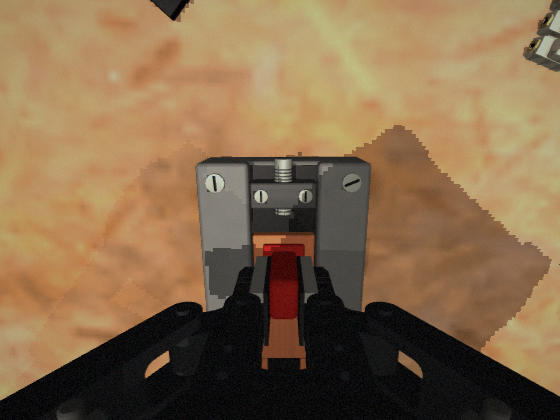

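```bash
python3 - <<'E'
from h import *
c=dict(np.load('/tmp/wrist.npz'))
print(w(c,284,234,26),w(c,284,216,25),w(c,284,216,29))
E
python3 -m handwheel '[{"delta_pos":[0,0,0.05],"twist":[0,0,0],"jaw":0},{"delta_pos":[0,0,0.1],"twist":[0,0,0],"jaw":0},{"delta_pos":[0,0,0.15],"twist":[0,0,0],"jaw":0},{"delta_pos":[0,0,0.2],"twist":[0,0,0],"jaw":0},{"delta_pos":[0,0,0.25],"twist":[0,0,0],"jaw":0},{"delta_pos":[0,0,0.3],"twist":[0,0,0],"jaw":0},{"delta_pos":[0,0,0.35],"twist":[0,0,0],"jaw":0},{"delta_pos":[0,0,0.4],"twist":[0,0,0],"jaw":0},{"delta_pos":[0,0,0.45],"twist":[0,0,0],"jaw":0},{"delta_pos":[0,0,0.5],"twist":[0,0,0],"jaw":0}]' 25
```

```text
[ 551.90056933 -252.7884765    26.        ] [ 560.52699368 -252.44098508   25.        ] [ 561.67623223 -252.39528249   29.        ]
time_s: 10.7
eef_pos: [539.3, -253.6, 34.1]
ee_rot: [0.51, -0.51, 0.49, -0.49]
force: [0.1, -1.0, -1.4]
grip_width: 0.133
```

```bash
python3 -m handwheel '[{"delta_pos":[0,0,0.03],"twist":[0,0,0],"jaw":0},{"delta_pos":[0,0,0.06],"twist":[0,0,0],"jaw":0},{"delta_pos":[0,0,0.08],"twist":[0,0,0],"jaw":0},{"delta_pos":[0,0,0.1],"twist":[0,0,0],"jaw":0},{"delta_pos":[0,0,0.12],"twist":[0,0,0],"jaw":0},{"delta_pos":[0,0,0.14],"twist":[0,0,0],"jaw":0},{"delta_pos":[0,0,0.16],"twist":[0,0,0],"jaw":0},{"delta_pos":[0,0,0.18],"twist":[0,0,0],"jaw":0},{"delta_pos":[0,0,0.2],"twist":[0,0,0],"jaw":0},{"delta_pos":[0,0,0.2],"twist":[0,0,0],"jaw":0}]' 25
```

```text
time_s: 11.53
eef_pos: [541.3, -253.5, 34.1]
ee_rot: [0.51, -0.51, 0.49, -0.49]
force: [0.2, 0.2, -1.2]
grip_width: 0.134
```

```bash
python3 - <<'E'
from h import *
c=cap('wrist','wrist11.png')
f=cv2.cvtColor(c['frame'],cv2.COLOR_RGB2BGR)
cv2.imwrite('pics/w11.png',cv2.resize(f[170:300,200:370],None,fx=4.5,fy=4.5,interpolation=cv2.INTER_CUBIC))
s=telemetry.sense()
for k in('eef_pos','force','wrist_torque','grip_width'):print(k,np.round(s[k],3))
E
```

```text
eef_pos [ 541.282 -253.527   34.084]
force [-0.144  0.2   -1.396]
wrist_torque [ 0.054 -0.046 -0.002]
grip_width 0.135
```

View pics/w11.png

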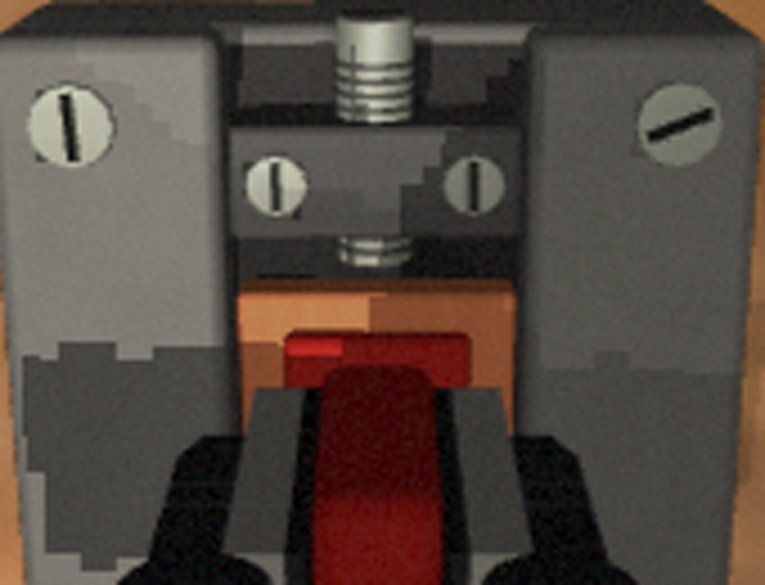

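```bash
python3 -m handwheel '[{"delta_pos":[0,0,0.02],"twist":[0,0,0],"jaw":0},{"delta_pos":[0,0,0.04],"twist":[0,0,0],"jaw":0},{"delta_pos":[0,0,0.06],"twist":[0,0,0],"jaw":0},{"delta_pos":[0,0,0.08],"twist":[0,0,0],"jaw":0},{"delta_pos":[0,0,0.1],"twist":[0,0,0],"jaw":0},{"delta_pos":[0,0,0.12],"twist":[0,0,0],"jaw":0},{"delta_pos":[0,0,0.14],"twist":[0,0,0],"jaw":0},{"delta_pos":[0,0,0.16],"twist":[0,0,0],"jaw":0},{"delta_pos":[0,0,0.18],"twist":[0,0,0],"jaw":0},{"delta_pos":[0,0,0.18],"twist":[0,0,0],"jaw":0}]' 25
```

```text
time_s: 12.42
eef_pos: [543.1, -253.4, 34.1]
ee_rot: [-0.51, 0.51, -0.49, 0.49]
force: [-0.7, 0.1, -2.2]
grip_width: 0.136
```

```bash
python3 -m handwheel '[{"delta_pos":[0,0,0.01],"twist":[0,0,0],"jaw":0},{"delta_pos":[0,0,0.02],"twist":[0,0,0],"jaw":0},{"delta_pos":[0,0,0.03],"twist":[0,0,0],"jaw":0},{"delta_pos":[0,0,0.04],"twist":[0,0,0],"jaw":0},{"delta_pos":[0,0,0.05],"twist":[0,0,0],"jaw":0},{"delta_pos":[0,0,0.06],"twist":[0,0,0],"jaw":0},{"delta_pos":[0,0,0.07],"twist":[0,0,0],"jaw":0},{"delta_pos":[0,0,0.08],"twist":[0,0,0],"jaw":0},{"delta_pos":[0,0,0.08],"twist":[0,0,0],"jaw":0},{"delta_pos":[0,0,0.08],"twist":[0,0,0],"jaw":0}]' 25
```

```text
time_s: 13.25
eef_pos: [543.9, -253.4, 34.1]
ee_rot: [0.51, -0.51, 0.49, -0.49]
force: [-0.0, 0.0, -1.4]
grip_width: 0.134
```

```bash
python3 -m handwheel '[{"delta_pos":[0,0,0.01],"twist":[0,0,0],"jaw":0},{"delta_pos":[0,0,0.02],"twist":[0,0,0],"jaw":0},{"delta_pos":[0,0,0.03],"twist":[0,0,0],"jaw":0},{"delta_pos":[0,0,0.04],"twist":[0,0,0],"jaw":0},{"delta_pos":[0,0,0.05],"twist":[0,0,0],"jaw":0},{"delta_pos":[0,0,0.06],"twist":[0,0,0],"jaw":0},{"delta_pos":[0,0,0.07],"twist":[0,0,0],"jaw":0},{"delta_pos":[0,0,0.08],"twist":[0,0,0],"jaw":0},{"delta_pos":[0,0,0.08],"twist":[0,0,0],"jaw":0},{"delta_pos":[0,0,0.08],"twist":[0,0,0],"jaw":0}]' 25
python3 - <<'E'
from h import *
c=cap('wrist','wrist12.png')
f=cv2.cvtColor(c['frame'],cv2.COLOR_RGB2BGR)
cv2.imwrite('pics/w12.png',cv2.resize(f[170:300,200:370],None,fx=4.5,fy=4.5,interpolation=cv2.INTER_CUBIC))
s=telemetry.sense()
for k in('eef_pos','force','wrist_torque','grip_width'):print(k,np.round(s[k],3))
E
```

```text
time_s: 14.08
eef_pos: [544.7, -253.4, 34.1]
ee_rot: [-0.51, 0.51, -0.49, 0.49]
force: [-0.4, 0.1, -1.9]
grip_width: 0.136
eef_pos [ 544.658 -253.393   34.109]
force [ 0.179  0.024 -2.86 ]
wrist_torque [-0.051 -0.066 -0.03 ]
grip_width 0.135
```

View pics/w12.png

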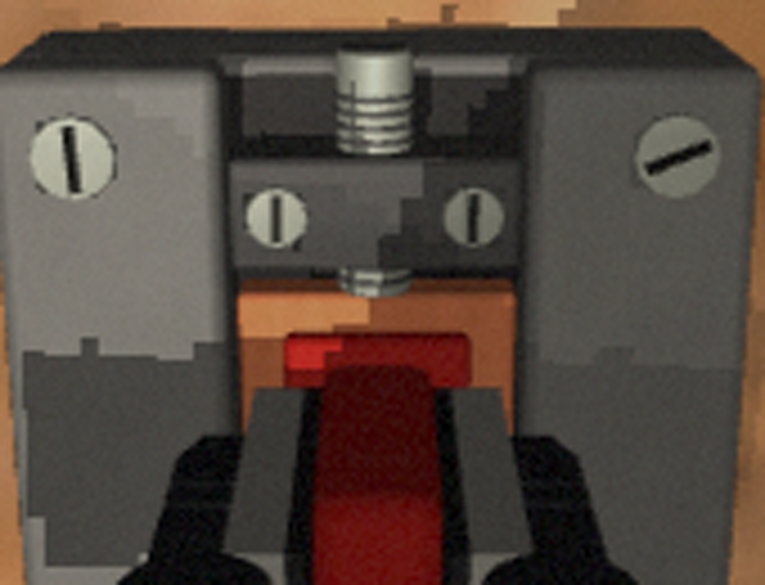

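```bash
python3 -m handwheel '[{"delta_pos":[0,0,0.01],"twist":[0,0,0],"jaw":0},{"delta_pos":[0,0,0.02],"twist":[0,0,0],"jaw":0},{"delta_pos":[0,0,0.03],"twist":[0,0,0],"jaw":0},{"delta_pos":[0,0,0.04],"twist":[0,0,0],"jaw":0},{"delta_pos":[0,0,0.05],"twist":[0,0,0],"jaw":0},{"delta_pos":[0,0,0.06],"twist":[0,0,0],"jaw":0},{"delta_pos":[0,0,0.07],"twist":[0,0,0],"jaw":0},{"delta_pos":[0,0,0.07],"twist":[0,0,0],"jaw":0},{"delta_pos":[0,0,0.07],"twist":[0,0,0],"jaw":0},{"delta_pos":[0,0,0.07],"twist":[0,0,0],"jaw":0}]' 25
```

```text
time_s: 14.97
eef_pos: [545.1, -253.4, 34.1]
ee_rot: [-0.51, 0.51, -0.49, 0.49]
force: [-3.2, -0.1, 0.2]
grip_width: 0.137
```

```bash
python3 -m handwheel '[{"delta_pos":[0,0,0.01],"twist":[0,0,0],"jaw":0},{"delta_pos":[0,0,0.02],"twist":[0,0,0],"jaw":0},{"delta_pos":[0,0,0.03],"twist":[0,0,0],"jaw":0},{"delta_pos":[0,0,0.04],"twist":[0,0,0],"jaw":0},{"delta_pos":[0,0,0.04],"twist":[0,0,0],"jaw":0},{"delta_pos":[0,0,0.04],"twist":[0,0,0],"jaw":0},{"delta_pos":[0,0,0.04],"twist":[0,0,0],"jaw":0},{"delta_pos":[0,0,0.04],"twist":[0,0,0],"jaw":0},{"delta_pos":[0,0,0.04],"twist":[0,0,0],"jaw":0},{"delta_pos":[0,0,0.04],"twist":[0,0,0],"jaw":0}]' 25
python3 - <<'E'
from h import *
c=cap('wrist','wrist13.png')
f=cv2.cvtColor(c['frame'],cv2.COLOR_RGB2BGR)
cv2.imwrite('pics/w13.png',cv2.resize(f[170:300,200:370],None,fx=4.5,fy=4.5,interpolation=cv2.INTER_CUBIC))
s=telemetry.sense()
for k in('eef_pos','force','wrist_torque','grip_width'):print(k,np.round(s[k],3))
E
```

```text
time_s: 15.8
eef_pos: [545.2, -253.4, 34.1]
ee_rot: [-0.51, 0.51, -0.49, 0.489]
force: [-6.0, -0.5, 1.6]
grip_width: 0.134
eef_pos [ 545.218 -253.346   34.041]
force [-5.774 -1.254  1.577]
wrist_torque [-0.098  0.993  0.01 ]
grip_width 0.133
```

View pics/w13.png

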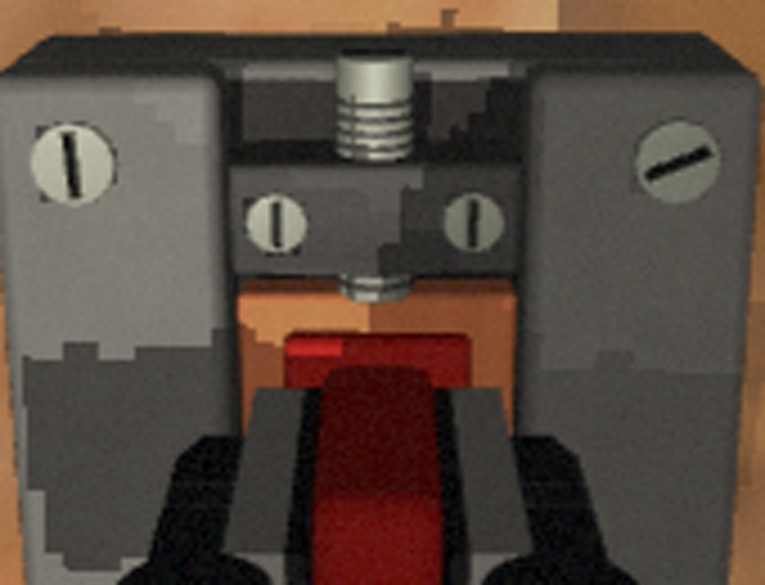

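Stopped at x≈545.2 with the force up to 6 N: home. I'll hold a moment, open, and then lift away.

```bash
python3 -m handwheel '[{"delta_pos":[0,0,0],"twist":[0,0,0],"jaw":0},{"delta_pos":[0,0,0],"twist":[0,0,0],"jaw":0},{"delta_pos":[0,0,0],"twist":[0,0,0],"jaw":0},{"delta_pos":[0,0,0],"twist":[0,0,0],"jaw":0},{"delta_pos":[0,0,-0.02],"twist":[0,0,0],"jaw":0.15},{"delta_pos":[0,0,-0.03],"twist":[0,0,0],"jaw":0.22},{"delta_pos":[0,0,-0.03],"twist":[0,0,0],"jaw":0.3},{"delta_pos":[0,0,-0.03],"twist":[0,0,0],"jaw":0.4},{"delta_pos":[0,0,-0.03],"twist":[0,0,0],"jaw":0.45},{"delta_pos":[0,0,-0.03],"twist":[0,0,0],"jaw":0.45}]' 25
python3 -m handwheel '[{"delta_pos":[0,-0.3,0],"twist":[0,0,0],"jaw":0.45},{"delta_pos":[0,-1.2,0],"twist":[0,0,0],"jaw":0.45},{"delta_pos":[0,-2.7,0],"twist":[0,0,0],"jaw":0.45},{"delta_pos":[0,-4.7,0],"twist":[0,0,0],"jaw":0.45},{"delta_pos":[0,-7,0],"twist":[0,0,0],"jaw":0.45},{"delta_pos":[0,-9.5,0],"twist":[0,0,0],"jaw":0.45},{"delta_pos":[0,-11.5,-1],"twist":[0,0,0],"jaw":0.45},{"delta_pos":[0,-13,-2],"twist":[0,0,0],"jaw":0.45},{"delta_pos":[0,-14,-3],"twist":[0,0,0],"jaw":0.45},{"delta_pos":[0,-14,-3],"twist":[0,0,0],"jaw":0.45}]' 25
python3 - <<'E'
from h import *
c=cap('wrist','wrist14.png')
f=cv2.cvtColor(c['frame'],cv2.COLOR_RGB2BGR)
cv2.imwrite('pics/w14.png',cv2.resize(f[140:370,180:400],None,fx=2.6,fy=2.6,interpolation=cv2.INTER_CUBIC))
c=cap('scene','scene14.png');c=cap('side','side14.png')
E
```

```text
time_s: 16.68
eef_pos: [545.6, -253.4, 34.1]
ee_rot: [0.51, -0.51, 0.49, -0.49]
force: [0.4, -0.6, 0.1]
grip_width: 0.45
time_s: 17.52
eef_pos: [515.3, -255.2, 177.3]
ee_rot: [0.51, -0.51, 0.488, -0.491]
force: [-0.4, -0.2, -0.2]
grip_width: 0.452
```

View pics/w14.png

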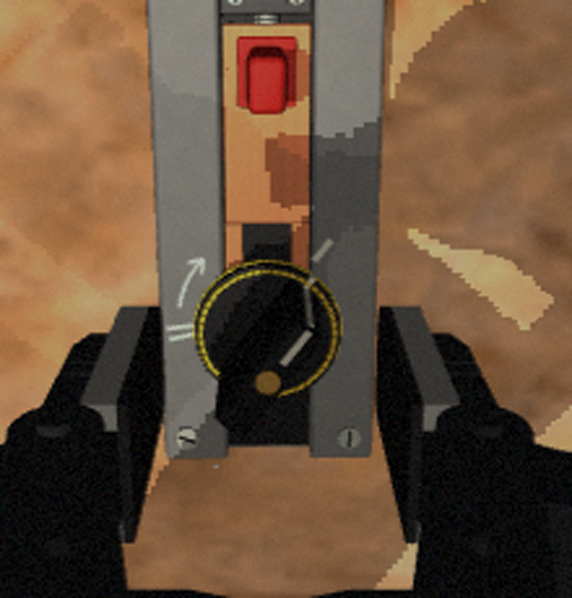

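View pics/scene14.png

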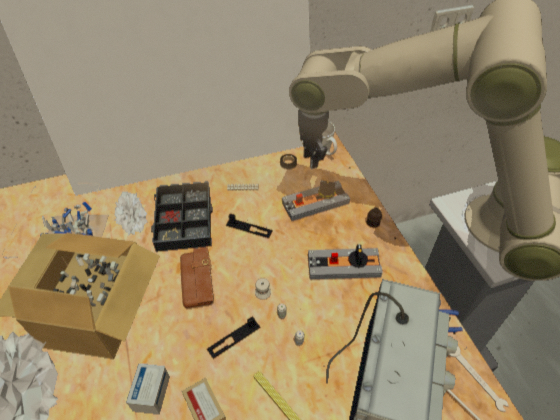

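```bash
python3 - <<'E'
import cv2
f=cv2.imread('pics/wrist14.png')
a=cv2.resize(f[100:200,235:335],(500,500),interpolation=cv2.INTER_CUBIC)
cv2.imwrite('pics/w15.png',a)
E
```

```text
(no output)
```

View pics/w15.png

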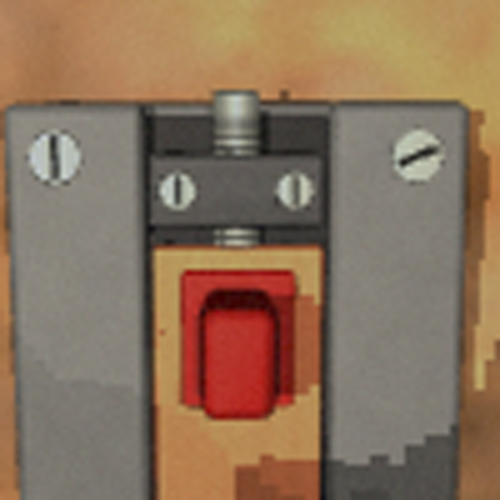

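The screw tip meets the link's end at (237,246) with no gap showing. Next is a numeric check of the knob.

```bash
python3 - <<'E'
from h import *
c=dict(np.load('/tmp/wrist.npz'))
q=lambda u,v,z:w(c,180+(u+.5)/2.6-.5,140+(v+.5)/2.6-.5,z)
ang=lambda d:np.arctan2(d[1],d[0])
print('bar',ang(q(312,330,78)-q(284,363,78)),'mark',ang(q(331,241,28)-q(314,261,28)), 'axis->mark',ang((q(322,251,28)-np.array([456.9,-256.6,0]))))
print('axis->line ends',ang(q(284,363,78)-np.array([456.9,-256.6,0])),ang(q(312,330,78)-np.array([456.9,-256.6,0])), np.round(telemetry.sense()['force'],1))
E
```

```text
bar -0.6157446559340567 mark -0.6277546139012409 axis->mark -0.6152249030265806
axis->line ends -0.625391018504623 -0.6192422916015463 [-0.8  1.  -0.7]
```

The line on the bar points at -0.616 rad and the open mark lies at -0.615 rad, so they agree. Handing in.

```bash
python3 -c "
from rig import ctrl
print(ctrl.finish_job())"
```

```text
the job is handed in; nothing more can be done
None
```

The link on the ringed terminal is open and home against its stop screw. I handed the job in at about 18 s on the clock.

- **Knob:** I gripped the knob with the yellow ring and turned it clockwise about 2.24 rad, lifting with the thread. Its engraved line now meets the open line. My last wrist picture measured the bar at -0.616 rad and the mark at -0.615 rad.
- **Link:** I pinched the red tab across the channel and slid it about 26 mm, in small steps near the end. It stopped hard at tool x = 545.2 mm as the force rose to about 6 N. I held it there for about a second and released. The enlarged picture afterwards shows no gap between the screw tip and the link's end.
- **Everything else:** The gripper is well above the terminal and touching nothing. In the final scene picture the plain-knob terminal and the bystanders look unmoved, judged by eye only.

No check failed. The direction of the short open line itself read about 0.05 rad off in one earlier picture, but later views agreed with the alignment. The wrist force stayed under about 10 N in every reading I took.

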